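# Lay the bedside tea tray

## Task

Lay the bed tray for tea for two: stand each banded mug on the coaster of its own colour, the aqua milk jug in the aqua saucer, and the white teapot on the wooden trivet. Set each down, without dropping it, upright and in the middle of its place and let go; knock nothing over, and leave the clock and the honey jar where they are.

Things in the scene. Friction and masses are not known exactly. Their poses are not given: they have to be found in the camera images.
- mug_blue: small white ceramic mug with three blue bands and blue glaze inside, open at the top: outside diameter 64 (straight-sided), height 78, wall 4, about 190 g. Origin: centre of the underside; z up. Its handle loop stands out along +y to 61 from the axis, 12 to 68 high; grip the body across x, at right angles to the handle. It starts upright on the table
- mug_ochre: small white ceramic mug with three ochre-yellow bands and ochre-yellow glaze inside, open at the top: outside diameter 64 (straight-sided), height 78, wall 4, about 190 g. Origin: centre of the underside; z up. Its handle loop stands out along +y to 61 from the axis, 12 to 68 high; grip the body across x, at right angles to the handle. It starts upright on the table
- milk_jug: aqua ceramic milk jug with an ivory line under the rim, open at the top: straight-sided, outside diameter 58, height 78, wall 4, about 150 g. Origin: centre of the underside; z up. Handle loop along +y to 56 from the axis, pouring lip along -y to 41 from the axis at the rim; grip the body across x. It starts upright on the table
- teapot: white teapot, about 550 g, lid fixed on, under a rigid black bail handle. Body diameter 122, foot 84, lid knob to 123 high. Spout along +x, tip 98 from the axis, 95 high. The handle's top is a straight round bar 12 thick, centre line 165 above the underside, along x from -35 to +35, 35 free below it: grip it from above across y. Origin: centre of the underside; z up. Starts upright on the table
- coaster_blue: fixed round blue coaster with an ivory ring, diameter 96, thickness 6, lying on the tray (deck 20 above the table, rim to 36). Origin: centre of its underside, so the surface to stand on is 6 above the origin. The blue-banded mug belongs on it. The four places lie in a square about 160 apart, in any arrangement
- coaster_ochre: fixed round ochre-yellow coaster with an ivory ring, diameter 96, thickness 6, lying on the tray (deck 20 above the table, rim to 36). Origin: centre of its underside, so the surface to stand on is 6 above the origin. The ochre-yellow-banded mug belongs on it. The four places lie in a square about 160 apart, in any arrangement
- saucer: fixed aqua ceramic saucer on the tray, outside diameter 116, raised rim 12 high, flat middle 80 across. Origin: centre of its underside; the middle's surface is 5 above the origin. The milk jug belongs in its middle
- trivet: fixed round wooden trivet with dark grooves on the tray, diameter 144, thickness 12. Origin: centre of its underside, the surface to stand on is 12 above the origin. The teapot belongs on it, its spout pointing any way
- clock: wooden alarm clock, a block 46 (x) by 80 (y) by 84 high with a round face on -x, standing on the table among the tea things. Origin: centre of its underside. To be left where it is
- honey_jar: amber honey jar with a pale lid, diameter 57, height 61, standing at the far end of the tray. Origin: centre of its underside. To be left where it is
Not all that is in view belongs to the job. What is shaped like the teapot but pink or purple is not meant.

How it is judged:
By the outcome, as a careful person would: the job done as asked, in the order asked, and still so for the second after the job is handed in, with the robot touching nothing.
It also fails if it takes over 125 s, if anything falls off the work surface, if the arm or the gripper's body presses on something with over 40 N, if the wrist force passes 120 N, or if a joint passes its speed limit or range.

## Robot

A 6-joint arm with a two-finger parallel gripper is mounted at the origin on the work surface. World frame = base frame: x ahead of the robot, y to its left, z up, the work surface at z = 0. Lengths are in mm, angles in rad, forces in N, time in s.
With the tool pointing down it reaches from about 425 to 950 mm from the base axis. Payload 14.7 kg.
Tool frame: the origin (TCP) lies midway between the tips of the shut fingers; the grasp point (between the pads) lies 19 mm behind it; z points along the fingers, y is the line along which they close (so a half turn about z gives the same grasp; the last joint's range is limited). The gripper opens to 85 mm and grips with 20 to 120 N. Pads are 22 mm wide; open, the fingers measure 114 mm over their backs; the gripper's body (76 mm by 85 mm) begins 54 mm behind the grasp point. The pads swing forward as they close: fully open they stand 13 mm farther back than shut.
Start: joints at [1.133, 0.48, 1.596, -0, 1.065, -0.047], TCP at [247.579, 600.997, 231.297] pointing down, gripper open.
Joint ranges: [-2.75, 2.75], [-0.82, 2.05], [0.23, 2.67], [-1.56, 4.7], [0.09, 2.69], [-2.92, 2.92]. Speed limits (rad/s): [1.89, 1.89, 2.39, 3.01, 3.01, 3.01].

## Interface

Orientations are given as a unit quaternion [x, y, z, w].
In Python, from cell import * gives the robot as it stands. The module is installed in compiled form; this text tells all that it offers.
- The arm moves only by the tool step_arm, never from a script. Its argument "moves" is text: rows parted by semicolons, each of 6 numbers parted by spaces: the shift along the tool's x, y, z in m, then the turn, a rotation vector about the tool's x, y, z in degrees. In form: dx dy dz rx ry rz; .... A call has 1 to 12 rows; each row is the pose to reach, as a shift and turn from the pose commanded when the call began, along the tool's axes at that moment; what a row does not reach only later rows make up. A row lasts 1/12 s, in which the tool goes at most 41.7 mm and 7.16 degrees, less where a joint would pass 70% of its speed; a pose out of reach is approached as far as the arm can. A call with a gripper value outside its range is refused whole. "claw" is the finger opening in m, from 0 to 0.0854, set as the call begins (left out, the last holds). The fingers move at their own pace and stop on an object; "grip_force" is the grip in N (left out, the last holds). Time passes only in rows, so rows that repeat a pose let the fingers close. It gives the time, the measured TCP pose, the force, the opening and the grip force at its end, in the units of the state.
- state(): the state, without advancing time (a new reading comes with each control period).
- grab_frame(name): name is "scene" or "side" or "wrist"; returns a dict with "img" (480x640x3 uint8, red, green, blue), "K" (3x3 intrinsics, pixels), "rvec" (rotation vector, rad) and "tvec" (3), from world to camera coordinates, as OpenCV has them; the wrist camera has in their place "mount" (4x4, takes a point from camera to tool coordinates, whose origin is the TCP and whose axes are the flange's). Camera axes: x right, y down, z forward; pixel columns grow to the right and rows downward; lengths in mm; the calibration is good to about 2 mm. A picture is of the moment at which its call begins: read the wrist's pose just before it. There is no depth.
- hand_in(): hands the job in; it is judged then, once.
The state is a dict: "t": time; "q": joint angles; "joint_vel": joint speeds; "tau": joint torques, N m; "position": TCP position; "ee_rot": TCP orientation; "force": force on the tool from outside, world axes, zero at the start; "moment": the same for the moment, N m; "width": finger opening in mm; "gripper_force": force on a finger pad.
Only numpy, scipy, OpenCV 4.12 (cv2) and the standard library are available. Lean on these libraries where they do the work, as an engineer would, in place of code of your own. Each camera call takes 0.05 s, during which the arm holds its last target. There are 200 camera calls.

## Working session

There is one attempt and no reset: what is moved stays moved. The work goes in short steps, Python scripts to look and compute and a tool call to move; the robot and the scene stay as the last step left them, time stands still between calls to the robot, and variables do not carry over. Pictures are saved under pics/ and viewed, at most 17 in all, crops included, and the job is handed in when it is done.

Besides the shell and the picture viewer there is one more tool, called after "Emit:" as name(argument=value, ...) on one line, values as JSON. step_arm: Moves the arm, as the interface text tells. Its arguments: {"type":"object","properties":{"moves":{"type":"string"},"claw":{"type":"number"},"grip_force":{"type":"number"}},"required":["moves"]}

```bash
mkdir -p pics; python3 - <<'E'
from cell import *
import cv2,pickle
d={}
for n in("scene","side","wrist"):
    s=state();f=grab_frame(n);f["state"]=s;d[n]=f
    cv2.imwrite(f"pics/{n}0.png",f["img"][:,:,::-1])
    print(n,{k:v for k,v in f.items() if k not in("img","state")})
print(s)
pickle.dump(d,open("f0.pkl","wb"))
E
```

```text
scene {'K': array([[536.08032732,   0.        , 318.16116731],
       [  0.        , 536.08032732, 234.10780674],
       [  0.        ,   0.        ,   1.        ]]), 'rvec': array([ 2.05101352,  0.83698997, -0.42247078]), 'tvec': array([-398.07530338, -120.37888898, 1634.94037165])}
side {'K': array([[526.00440207,   0.        , 319.30538105],
       [  0.        , 526.00440207, 240.15159302],
       [  0.        ,   0.        ,   1.        ]]), 'rvec': array([ 2.13512895, -0.04222344,  0.04376352]), 'tvec': array([-460.08321741,  111.77275035, 1341.96461777])}
wrist {'K': array([[404.09131523,   0.        , 315.74534107],
       [  0.        , 404.09131523, 230.8988538 ],
       [  0.        ,   0.        ,   1.        ]]), 'mount': array([[ 4.03228702e-05, -9.55469622e-01, -2.95089476e-01,
         7.57847726e+01],
       [ 9.99999784e-01,  2.32064695e-04, -6.14755591e-04,
         2.36481558e-01],
       [ 6.55860142e-04, -2.95089388e-01,  9.55469426e-01,
        -1.43595484e+02],
       [ 0.00000000e+00,  0.00000000e+00,  0.00000000e+00,
         1.00000000e+00]])}
{'t': 0.1, 'q': array([ 1.13341456e+00,  4.80756699e-01,  1.59680645e+00, -3.68218439e-06,
        1.06509444e+00, -4.65618252e-02]), 'joint_vel': array([-0.00089947, -0.00141704, -0.00013228, -0.00020883, -0.00114314,
       -0.00050652]), 'tau': array([ 6.88503933e-04, -9.52257514e+01, -4.31036353e+01, -3.34787455e-04,
        5.36350824e-03,  2.43482708e-05]), 'position': array([247.41981208, 600.67510839, 230.74627165]), 'ee_rot': array([ 1.94167814e-01,  9.80968183e-01, -5.17342304e-04, -1.26025515e-04]), 'force': array([-0.69706087, -0.86512906,  0.31917834]), 'moment': array([ 0.02134898, -0.04714247, -0.03098324]), 'gripper_force': 0.0, 'width': 85.77935381281947}
```

View pics/scene0.png

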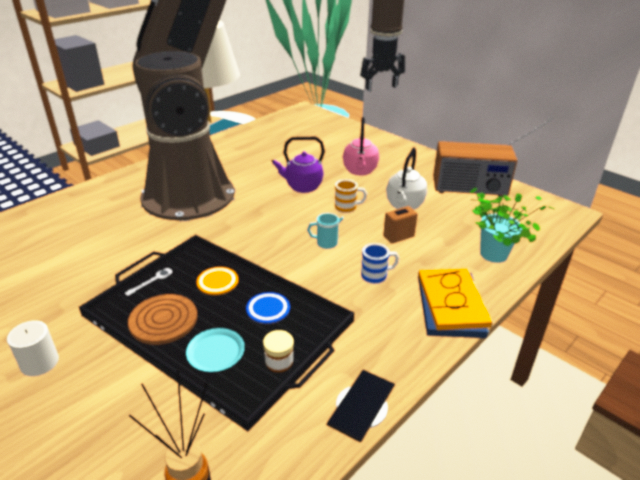

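View pics/side0.png

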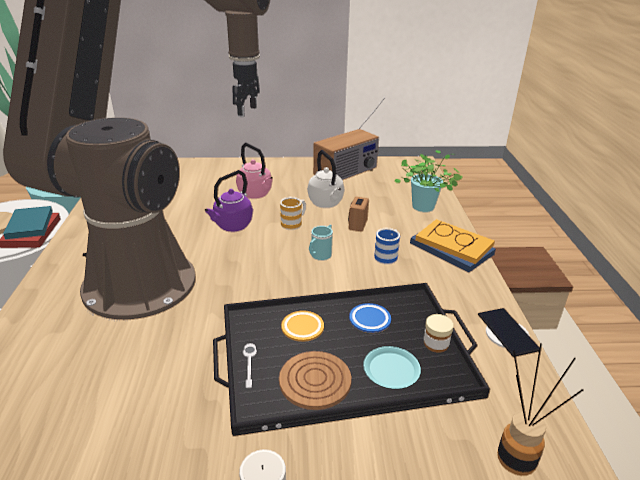

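The scene picture shows the ochre mug at (346,195), blue mug (375,263), jug (327,231), white teapot (407,188) and clock (400,225). The places are the ochre coaster (217,280), blue coaster (268,307), saucer (215,350) and trivet (162,318). The side picture shows the same layout: ochre mug (291,213), blue mug (387,246), jug (321,243), teapot (326,188).

```bash
cat > h.py <<'E'
import numpy as np,cv2,pickle
from scipy.spatial.transform import Rotation as R
def cam(f):
    if "mount" in f:
        s=f["state"];T=np.eye(4);T[:3,:3]=R.from_quat(s["ee_rot"]).as_matrix();T[:3,3]=s["position"]
        M=T@f["mount"];return M[:3,:3],M[:3,3]
    r=cv2.Rodrigues(f["rvec"])[0];return r.T,-r.T@f["tvec"]
def ray(f,px):
    A,c=cam(f);px=np.atleast_2d(px).astype(float)
    d=np.c_[px,np.ones(len(px))]@np.linalg.inv(f["K"]).T@A.T
    return c,d
def plane(f,px,z):
    c,d=ray(f,px);return c+d*((z-c[2])/d[:,2])[:,None]
def proj(f,P):
    A,c=cam(f);p=(np.atleast_2d(P)-c)@A@f["K"].T;return p[:,:2]/p[:,2:]
def mask(f,lo,hi,roi=None):
    m=cv2.inRange(cv2.cvtColor(f["img"],cv2.COLOR_RGB2HSV),np.array(lo),np.array(hi))
    if roi: k=np.zeros_like(m);x,y,w,h=roi;k[y:y+h,x:x+w]=255;m&=k
    return m
def grab(n):
    from cell import state,grab_frame
    s=state();f=grab_frame(n);f["state"]=s;return f
def circ(P):  # algebraic circle fit in xy
    A=np.c_[2*P[:,:2],np.ones(len(P))];b=(P[:,:2]**2).sum(1);s=np.linalg.lstsq(A,b,rcond=None)[0]
    return s[:2],np.sqrt(s[2]+s[:2]@s[:2])
def blobcirc(f,m,z):
    c=max(cv2.findContours(m,cv2.RETR_EXTERNAL,cv2.CHAIN_APPROX_NONE)[0],key=cv2.contourArea)
    c=cv2.convexHull(c)[:,0] if 1 else c
    return circ(plane(f,c,z))
E
python3 - <<'E'
from h import *
d=pickle.load(open("f0.pkl","rb"))
S,D=d["scene"],d["side"]
C={"ochre":([18,150,150],[32,255,255],(185,255,65,50),(270,300,70,50),26),
"blue":([100,120,80],[125,255,255],(235,280,65,55),(335,290,70,55),26),
"saucer":([82,50,90],[98,255,255],(170,315,90,65),(345,330,90,70),32),
"trivet":([5,80,60],[17,255,255],(110,280,95,75),(265,335,100,85),32)}
for n,(lo,hi,r1,r2,z) in C.items():
    for f,r in((S,r1),(D,r2)):
        c,rad=blobcirc(f,mask(f,lo,hi,r),z);print(n,c.round(1),rad.round(1))
for n,p1,p2,z in(("ochre mug",(344,185),(291,203),78),("blue mug",(374,250),(387,234),78),("jug",(325,219),(321,230),78),("teapot",(407,170),(326,173),110),("clock",(400,213),(359,200),84)):
    print(n,plane(S,p1,z)[0].round(),plane(D,p2,z)[0].round())
big=np.hstack([cv2.resize(S["img"][140:290,290:440],None,fx=2.66,fy=2.66,interpolation=2),cv2.resize(D["img"][135:285,265:415],None,fx=2.66,fy=2.66,interpolation=2)])
cv2.imwrite("pics/c0.png",big[:,:,::-1])
E
```

```text
ochre [ 412.6 -198.4] 32.5
ochre [ 412.2 -195. ] 33.2
blue [ 569.2 -176.8] 51.4
blue [ 568.  -174.9] 49.6
saucer [ 591.4 -337.8] 59.8
saucer [ 591.5 -335. ] 58.5
trivet [ 437.8 -361.7] 77.0
trivet [ 433.9 -362. ] 74.4
ochre mug [387. 278.  78.] [389. 282.  78.]
blue mug [645.  97.  78.] [647. 101.  78.]
jug [470. 112.  78.] [470. 126.  78.]
teapot [494. 429. 110.] [500. 419. 110.]
clock [596. 265.  84.] [591. 285.  84.]
```

View pics/wrist0.png

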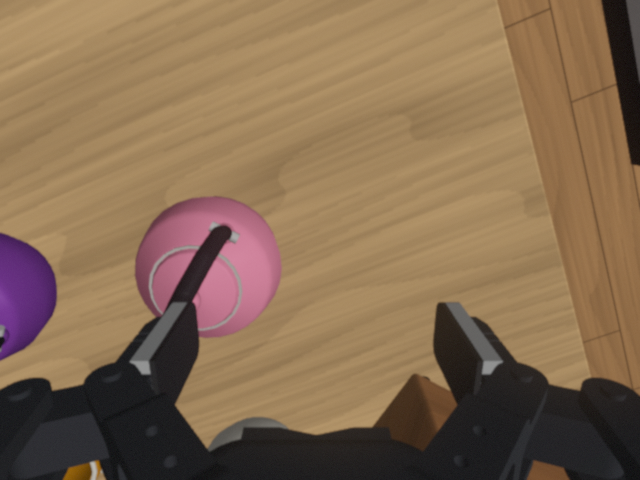

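View pics/c0.png

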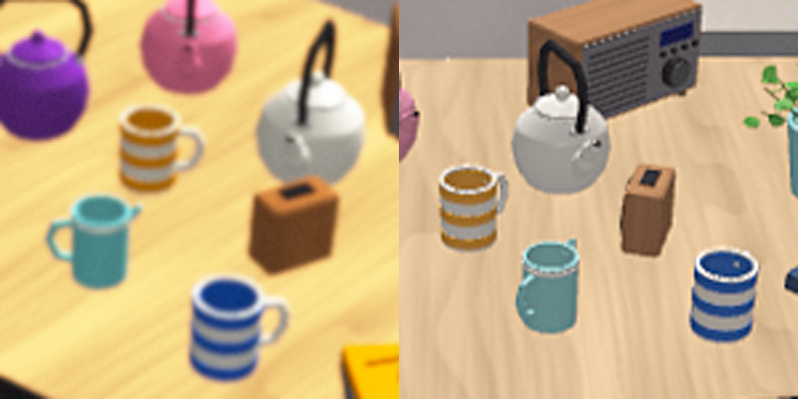

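The wrist picture shows the pink pot at (210,265), which is not wanted. The crop shows the blue mug's handle pointing to +y, away from the side camera, the jug's handle to the left and the ochre mug's handle to the right. Next I go above the mugs for a view from overhead.

Emit:
step_arm(moves="-0.46 -0.298 -0.1 0 0 0;-0.46 -0.298 -0.1 0 0 0;-0.46 -0.298 -0.1 0 0 0;-0.46 -0.298 -0.1 0 0 0;-0.46 -0.298 -0.1 0 0 0;-0.46 -0.298 -0.1 0 0 0;-0.46 -0.298 -0.1 0 0 0;-0.46 -0.298 -0.1 0 0 0;-0.46 -0.298 -0.1 0 0 0;-0.46 -0.298 -0.1 0 0 0;-0.46 -0.298 -0.1 0 0 0;-0.46 -0.298 -0.1 0 0 0", claw=0.0854)

```text
t: 1.15
position: [528.1, 194.5, 321.4]
ee_rot: [0.194, 0.981, 0.0, -0.0]
force: [0.0, 0.6, -0.2]
width: 85.3
gripper_force: 0.0
```

Emit:
step_arm(moves="0 0 0 0 0 0;0 0 0 0 0 0;0 0 0 0 0 0")

```text
t: 1.4
position: [527.1, 196.4, 320.7]
ee_rot: [0.195, 0.981, -0.0, -0.0]
force: [-0.7, -0.6, 0.5]
width: 85.5
gripper_force: 0.0
```

```bash
python3 - <<'E'
from h import *
f=grab("wrist");pickle.dump(f,open("f1.pkl","wb"))
cv2.imwrite("pics/w1.png",f["img"][:,:,::-1])
for p in([388,280,78],[646,99,78],[470,120,78],[500,420,110],[594,275,84]):print(proj(f,p).round())
E
```

```text
[[344.   2.]]
[[274. 323.]]
[[219. 164.]]
[[558.  62.]]
[[416. 221.]]
```

View pics/w1.png

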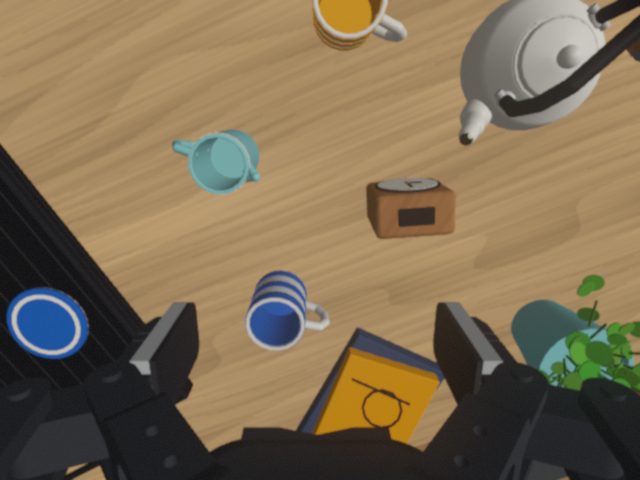

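The overhead view shows the blue mug's rim at (277,323) with its handle to the right at (327,318). The jug's rim is at (222,163) with its handle at (180,147) and lip at (255,177). The ochre mug is at (348,12) with its handle at (400,33). The teapot spout tip is at (466,138), and its bail bar starts near (505,100) and leaves the picture on the right.

```bash
cat > m1.py <<'E'
from h import *
d=pickle.load(open("f0.pkl","rb"));f=pickle.load(open("f1.pkl","rb"))
def comp(f,lo,hi,px,z,name):
    n,l,st,ce=cv2.connectedComponentsWithStats(mask(f,lo,hi))
    i=l[px[1],px[0]]
    c,r=blobcirc(f,(l==i).astype(np.uint8)*255,z);print(name,c.round(1),r.round(1),"area",st[i,4],"label",i);return c
B=([100,120,40],[128,255,255]);O=([15,140,60],[30,255,255]);A=([82,50,40],[100,255,255])
b=comp(f,*B,(275,325),78,"blue mug");comp(d["scene"],*B,(374,250),78,"blue sc")
o=comp(f,*O,(348,15),78,"ochre");comp(d["scene"],*O,(344,186),78,"ochre sc");comp(d["side"],*O,(291,204),78,"ochre sd")
j=comp(f,*A,(225,165),78,"jug(whole)")
comp(f,*B,(48,322),26,"coaster blue")
j=plane(f,(219,163),78)[0,:2];print("jug",j)
for n,c,p,z in(("bh",b,(326,318),50),("oh",o,(402,32),50),("jh",j,(178,146),60),("jl",j,(257,178),78)):
    q=plane(f,p,z)[0,:2]-c;print(n,q.round(),np.degrees(np.arctan2(q[1],q[0])).round())
E
python3 m1.py
```

```text
blue mug [646.2  98.2] 25.4 area 1440 label 9
blue sc [649.5  97.2] 22.3 area 172 label 16
ochre [386.7 285.6] 26.7 area 1605 label 1
ochre sc [389.4 283.7] 21.9 area 96 label 88
ochre sd [387.3 288.2] 22.8 area 91 label 1
jug(whole) [463.9 121.9] 37.1 area 3510 label 1
coaster blue [ 567.  -177.7] 34.4 area 2224 label 8
jug [469.48610928 120.47850907]
bh [30. 49.] 58.0
oh [40. 39.] 45.0
jh [-30. -35.] -131.0
jl [27. 27.] 46.0
```

Emit:
step_arm(moves="-0.147 -0.045 0.1 0 0 85;-0.147 -0.045 0.1 0 0 85;-0.147 -0.045 0.1 0 0 85;-0.147 -0.045 0.1 0 0 85;-0.147 -0.045 0.1 0 0 85;-0.147 -0.045 0.1 0 0 85;-0.147 -0.045 0.1 0 0 85;-0.147 -0.045 0.1 0 0 85;-0.147 -0.045 0.1 0 0 85;-0.147 -0.045 0.1 0 0 85;-0.147 -0.045 0.1 0 0 85;-0.147 -0.045 0.1 0 0 85")

```text
t: 2.45
position: [645.4, 100.8, 220.7]
ee_rot: [0.807, 0.59, -0.0, -0.0]
force: [0.4, 0.0, 0.2]
width: 85.4
gripper_force: 0.0
```

Emit:
step_arm(moves="0 0 0.05 0 0 14;0 0 0.05 0 0 14;0 0 0.05 0 0 14;0 0 0.05 0 0 14")

```text
t: 2.78
position: [645.5, 100.2, 170.7]
ee_rot: [0.871, 0.492, -0.001, -0.0]
force: [-0.4, 0.2, -0.2]
width: 85.5
gripper_force: 0.0
```

```bash
cat > w.py <<'E'
import sys
from h import *
from m1 import comp,B,O,A
E
sed -i '/^b=comp/,$d' m1.py
cat >> h.py <<'E'
def to(xyz,phi=None):  # tool shift (m) and rz (deg) to bring the TCP to world xyz
    from cell import state
    s=state();r=R.from_quat(s["ee_rot"]);M=r.as_matrix();ph=np.degrees(np.arctan2(M[1,0],M[0,0]))
    v=r.inv().apply(np.array(xyz)-s["position"])/1000
    print("t",round(s["t"],2),"pos",s["position"].round(1),"phi",ph.round(1),"q",s["q"].round(2),"shift",v.round(4),"rz",None if phi is None else round((ph-phi+180)%360-180,1),"F",s["force"].round(1))
E
python3 - <<'E'
from w import *
f=grab("wrist");cv2.imwrite("pics/w2.png",f["img"][:,:,::-1])
p=proj(f,[646,98,78])[0].round().astype(int);print(p)
comp(f,*B,tuple(p),78,"mug")
to([646,98,25],58)
E
```

```text
[319 237]
mug [647.5  99.2] 26.9 area 5603 label 8
t 2.83 pos [646.3 100.1 171.6] phi 59.0 q [0.11 0.55 1.64 0.   0.95 0.65] shift [-0.0019  0.0008  0.1466] rz 1.0 F [0.4 0.  0.2]
```

Emit:
step_arm(moves="0 0.001 0.04 0 0 0;0 0.001 0.08 0 0 0;0 0.001 0.11 0 0 0;0 0.001 0.135 0 0 0;0 0.001 0.146 0 0 0;0 0.001 0.146 0 0 0")

```text
t: 3.33
position: [646.2, 98.6, 23.7]
ee_rot: [0.871, 0.491, -0.001, -0.0]
force: [-0.7, -0.3, -0.4]
width: 85.7
gripper_force: 0.0
```

Emit:
step_arm(moves="0 0 0 0 0 0;0 0 0 0 0 0;0 0 0 0 0 0;0 0 0 0 0 0;0 0 0 0 0 0;0 0 0 0 0 0", claw=0.05, grip_force=40)

```text
t: 3.83
position: [648.6, 98.6, 27.5]
ee_rot: [0.872, 0.49, 0.002, 0.001]
force: [-0.2, 1.6, 8.6]
width: 62.7
gripper_force: 44.8
```

Emit:
step_arm(moves="0 0 -0.02 0 0 0;0 0 -0.05 0 0 0;0 0 -0.08 0 0 0;0 0 -0.1 0 0 0;0 0 -0.1 0 0 0;0 0 -0.1 0 0 0")

```text
t: 4.33
position: [648.2, 98.5, 127.4]
ee_rot: [0.872, 0.49, 0.002, 0.001]
force: [-0.8, 0.1, -2.9]
width: 62.2
gripper_force: 45.4
```

```bash
python3 - <<'E'
from w import *
f=grab("wrist");cv2.imwrite("pics/w3.png",f["img"][:,:,::-1])
to([567.5,-176,125],58)
E
```

```text
t 4.38 pos [647.2  98.4 125.9] phi 58.6 q [0.1  0.6  1.68 0.   0.86 0.65] shift [-0.2758  0.0748  0.0007] rz 0.6 F [ 0.3  0.3 -3.2]
```

View pics/w3.png

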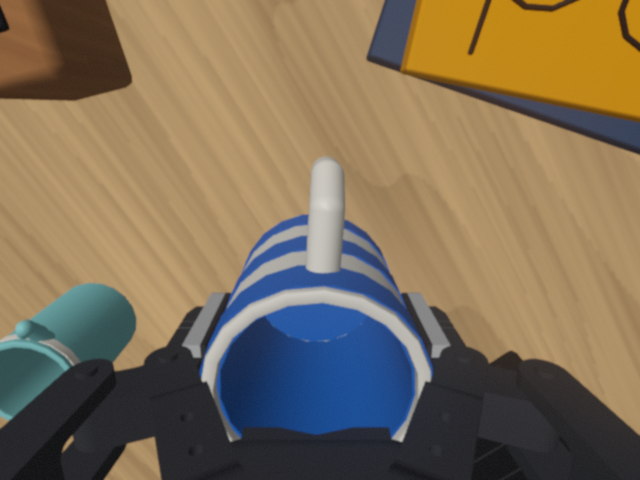

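The wrist picture shows the blue mug held squarely between the pads, with its rim centred near (318,385) and its handle pointing up the picture.

Emit:
step_arm(moves="-0.276 0.0755 0 0 0 0;-0.276 0.0755 0 0 0 0;-0.276 0.0755 0 0 0 0;-0.276 0.0755 0 0 0 0;-0.276 0.0755 0 0 0 0;-0.276 0.0755 0 0 0 0;-0.276 0.0755 0 0 0 0;-0.276 0.0755 0 0 0 0;-0.276 0.0755 0 0 0 0;-0.276 0.0755 0.03 0 0 0;-0.276 0.0755 0.05 0 0 0;-0.276 0.0755 0.05 0 0 0")

```text
t: 5.38
position: [565.3, -174.6, 71.1]
ee_rot: [0.872, 0.49, -0.002, -0.002]
force: [-1.4, 0.8, -1.9]
width: 62.3
gripper_force: 45.1
```

```bash
python3 - <<'E'
from w import *
f=grab("side");cv2.imwrite("pics/s1.png",cv2.resize(f["img"][230:430,220:490],None,fx=2.6,fy=2.6,interpolation=2)[:,:,::-1])
to([568,-176.5,60],58)
E
```

```text
t 5.43 pos [ 566.1 -174.9   72.9] phi 58.7 q [-0.35  0.6   1.86  0.    0.69  0.2 ] shift [-0.0004  0.0025  0.0129] rz 0.7 F [-0.6 -0.4 -1.1]
```

View pics/s1.png

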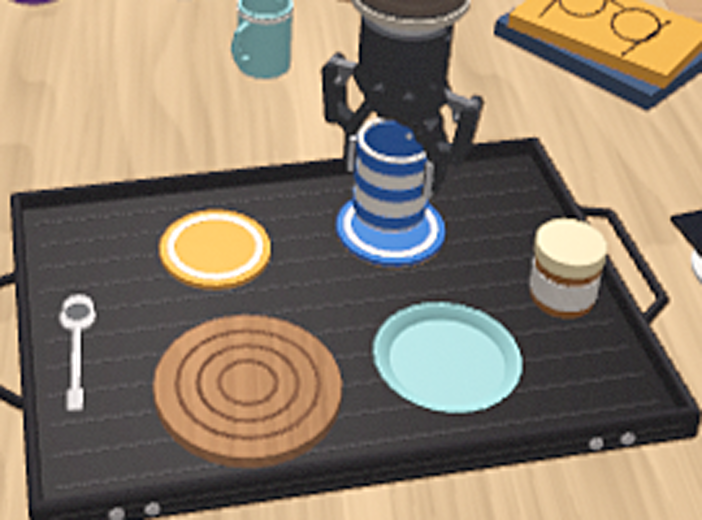

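The side picture shows the blue mug upright over the blue coaster with a small gap under it. I lower it gently.

Emit:
step_arm(moves="0 0.002 0.004 0 0 0;0 0.002 0.008 0 0 0;0 0.002 0.012 0 0 0;0 0.002 0.014 0 0 0;0 0.002 0.015 0 0 0;0 0.002 0.016 0 0 0")

```text
t: 5.93
position: [569.5, -177.6, 59.2]
ee_rot: [0.872, 0.489, 0.0, 0.0]
force: [-0.1, 0.0, -2.9]
width: 62.3
gripper_force: 45.2
```

Emit:
step_arm(moves="0 0 0.001 0 0 0;0 0 0.002 0 0 0;0 0 0.002 0 0 0")

```text
t: 6.18
position: [569.4, -177.7, 57.0]
ee_rot: [0.872, 0.489, -0.0, -0.0]
force: [-0.6, -0.3, -2.4]
width: 62.2
gripper_force: 45.2
```

Emit:
step_arm(moves="0 -0.001 0.0005 0 0 0;0 -0.001 0.001 0 0 0;0 -0.001 0.002 0 0 0;0 -0.001 0.002 0 0 0")

```text
t: 6.52
position: [568.5, -177.1, 54.9]
ee_rot: [0.872, 0.489, -0.0, -0.0]
force: [-0.5, 0.5, -1.4]
width: 62.4
gripper_force: 45.2
```

Emit:
step_arm(moves="0 0 0.001 0 0 0;0 0 0.001 0 0 0;0 0 0.001 0 0 0")

```text
t: 6.77
position: [568.6, -177.1, 54.0]
ee_rot: [0.872, 0.489, -0.0, -0.0]
force: [0.5, 0.2, -2.6]
width: 62.7
gripper_force: 45.2
```

Emit:
step_arm(moves="0 0 0.001 0 0 0;0 0 0.001 0 0 0;0 0 0.001 0 0 0")

```text
t: 7.02
position: [568.6, -177.2, 53.5]
ee_rot: [0.872, 0.489, 0.0, 0.0]
force: [-2.9, 0.5, 7.2]
width: 62.5
gripper_force: 45.9
```

Emit:
step_arm(moves="0 0 0.001 0 0 0;0 0 0.001 0 0 0;0 0 0.001 0 0 0")

```text
t: 7.27
position: [568.6, -177.2, 53.4]
ee_rot: [0.872, 0.489, 0.0, 0.0]
force: [-7.6, 0.7, 24.5]
width: 62.4
gripper_force: 47.4
```

Emit:
step_arm(moves="0 0 -0.001 0 0 0;0 0 -0.001 0 0 0;0 0 -0.001 0 0 0")

```text
t: 7.52
position: [568.8, -177.3, 53.5]
ee_rot: [0.872, 0.489, 0.0, 0.0]
force: [-3.2, -0.3, 10.5]
width: 62.5
gripper_force: 46.4
```

Emit:
step_arm(moves="0 0 0 0 0 0;0 0 0 0 0 0;0 0 0 0 0 0;0 0 0 0 0 0;0 0 0 0 0 0;0 0 0 0 0 0", claw=0.0854)

```text
t: 8.02
position: [568.5, -177.1, 53.0]
ee_rot: [0.872, 0.489, -0.0, -0.0]
force: [-0.3, -0.4, 0.5]
width: 85.2
gripper_force: 0.0
```

Emit:
step_arm(moves="0 0 -0.02 0 0 0;0 0 -0.05 0 0 0;0 0 -0.09 0 0 0;0 0 -0.13 0 0 0;0 0 -0.17 0 0 0;0 0 -0.21 0 0 0;0 0 -0.21 0 0 0;0 0 -0.21 0 0 0")

```text
t: 8.68
position: [569.8, -177.5, 265.7]
ee_rot: [0.872, 0.489, 0.002, 0.002]
force: [0.2, 1.0, -0.8]
width: 85.0
gripper_force: 0.0
```

```bash
python3 - <<'E'
from w import *
f=grab("wrist");cv2.imwrite("pics/w4.png",f["img"][:,:,::-1]);pickle.dump(f,open("f4.pkl","wb"))
p=proj(f,[568,-176.5,104])[0].round().astype(int);comp(f,*B,tuple(p),104,"mug placed")
for n,P in(("oc",[412,-197,26]),("sau",[591,-336,30]),("triv",[436,-362,32])):print(n,proj(f,P).round())
to([387.5,285.5,200],45)
E
```

```text
mug placed [ 568.1 -177.2] 26.7 area 3624 label 13
oc [[194. 283.]]
sau [[411. 306.]]
triv [[299. 391.]]
t 8.73 pos [ 568.7 -177.1  263.7] phi 58.6 q [-0.35  0.37  1.69  0.    1.08  0.2 ] shift [ 0.3005 -0.3958  0.0632] rz 13.6 F [-0.3 -0.7 -0.6]
```

View pics/w4.png

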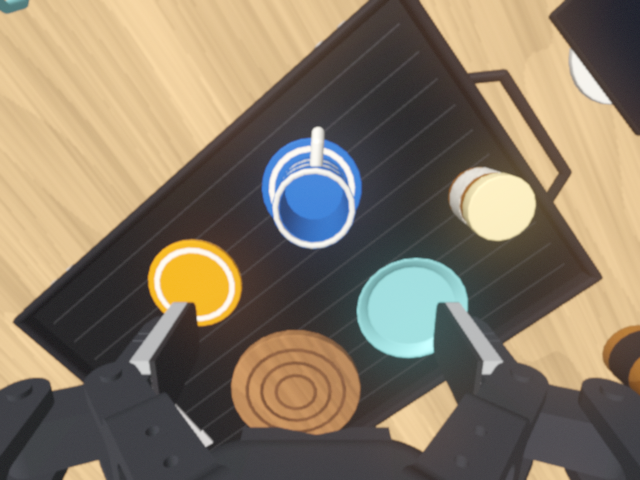

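The wrist picture shows the blue mug standing centred on its coaster at (314,205). The ochre coaster is at (195,282), the saucer at (412,307), the trivet at (295,391), and the honey jar is undisturbed. Next is the ochre mug.

```bash
python3 - <<'E'
from w import *
d=pickle.load(open("f0.pkl","rb"));f=pickle.load(open("f4.pkl","rb"))
def fit(m,z,keep):
    c=max(cv2.findContours(m,cv2.RETR_EXTERNAL,cv2.CHAIN_APPROX_NONE)[0],key=cv2.contourArea)[:,0]
    c=np.array([p for p in c if keep(p)]);P=plane(f,c,z);r=circ(P);print(len(c),r[0].round(1),r[1].round(1))
fit(mask(f,*O,(130,225,130,120)),26,lambda p:p[1]<300)
fit(mask(f,*A,(340,240,150,130)),32,lambda p:p[0]<430 or p[1]<285)
fit(mask(f,[3,60,30],[17,255,255],(225,320,150,100)),32,lambda p:p[1]<412)
for n,lo,hi in(("purple",[125,80,30],[145,255,255]),("pink",[160,60,90],[178,255,255])):
    for k in("scene","side"):
        m=mask(d[k],lo,hi,(150,100,300,150));x,y,w,h=cv2.boundingRect(m);print(n,k,plane(d[k],(x+w/2,y+h/2),55)[0].round(),x,y,w,h)
E
```

```text
121 [ 410.5 -198.8] 34.3
501 [ 586.8 -332.2] 62.5
264 [ 436.  -351.5] 72.8
purple scene [211. 267.  55.] 274 153 49 39
purple side [370. 402.  55.] 206 152 158 79
pink scene [239. 360.  55.] 273 138 106 55
pink side [226. 374.  55.] 205 160 67 72
```

Emit:
step_arm(moves="0.3 -0.396 0.03 0 0 13.6;0.3 -0.396 0.03 0 0 13.6;0.3 -0.396 0.03 0 0 13.6;0.3 -0.396 0.03 0 0 13.6;0.3 -0.396 0.03 0 0 13.6;0.3 -0.396 0.03 0 0 13.6;0.3 -0.396 0.03 0 0 13.6;0.3 -0.396 0.03 0 0 13.6;0.3 -0.396 0.03 0 0 13.6;0.3 -0.396 0.03 0 0 13.6;0.3 -0.396 0.03 0 0 13.6;0.3 -0.396 0.03 0 0 13.6")

```text
t: 9.73
position: [384.7, 286.5, 231.5]
ee_rot: [0.924, 0.383, -0.001, 0.0]
force: [0.8, 0.3, -0.3]
width: 85.4
gripper_force: 0.0
```

```bash
python3 - <<'E'
from w import *
to([387.5,285.5,200],45)
E
```

```text
t 9.73 pos [384.7 286.5 231.5] phi 45.0 q [0.58 0.24 1.97 0.   0.93 1.36] shift [0.0014 0.0027 0.0315] rz 0.0 F [ 0.8  0.3 -0.3]
```

```bash
python3 - <<'E'
from w import *
f=grab("wrist");cv2.imwrite("pics/w5.png",f["img"][:,:,::-1])
p=proj(f,[388,285,78])[0].round().astype(int);print(p)
c=comp(f,*O,tuple(p),78,"mug");to([*c,24],45)
E
```

```text
[321 208]
mug [386.1 287.2] 26.7 area 3837 label 33
t 9.78 pos [382.5 291.9 231.2] phi 45.1 q [0.59 0.25 1.97 0.   0.93 1.37] shift [-0.0005  0.0064  0.2072] rz 0.1 F [-2.6  3.8 -1.2]
```

View pics/w5.png

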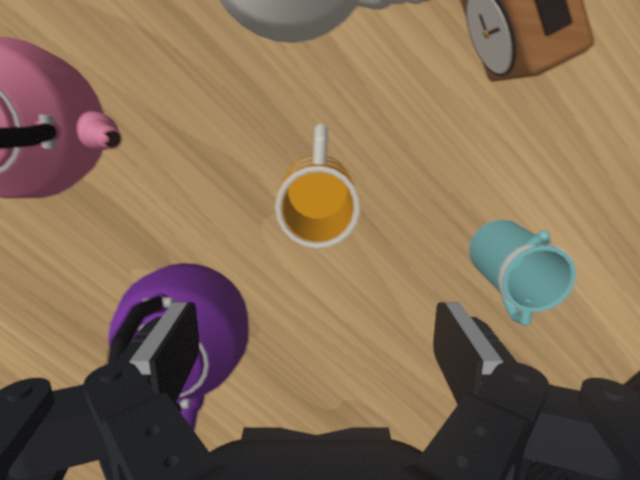

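The wrist picture shows the ochre mug's rim at (318,207) with its handle straight up the picture. The purple and pink pots are clear of the fingers' way.

Emit:
step_arm(moves="0 0.004 0.03 0 0 0;0 0.004 0.06 0 0 0;0 0.004 0.06 0 0 0;0 0.004 0.06 0 0 0;0 0.004 0.06 0 0 0")

```text
t: 10.2
position: [389.7, 282.2, 173.4]
ee_rot: [0.924, 0.383, -0.001, 0.0]
force: [0.2, -0.6, 0.3]
width: 85.1
gripper_force: 0.0
```

```bash
python3 - <<'E'
from w import *
f=grab("wrist")
p=proj(f,[388,285,78])[0].round().astype(int)
c=comp(f,*O,tuple(p),78,"mug");to([*c,26],45)
E
```

```text
mug [386.5 286.2] 27.1 area 5762 label 18
t 10.25 pos [390.2 282.4 174. ] phi 45.0 q [0.56 0.32 2.03 0.   0.78 1.35] shift [ 0.     -0.0052  0.148 ] rz -0.0 F [ 1.  -0.1  0.1]
```

Emit:
step_arm(moves="0 -0.005 0.02 0 0 0;0 -0.005 0.06 0 0 0;0 -0.005 0.1 0 0 0;0 -0.005 0.13 0 0 0;0 -0.005 0.148 0 0 0;0 -0.005 0.148 0 0 0;0 -0.005 0.148 0 0 0")

```text
t: 10.83
position: [386.5, 285.9, 25.6]
ee_rot: [0.924, 0.383, -0.0, 0.0]
force: [-0.7, 0.0, -0.2]
width: 85.2
gripper_force: 0.0
```

Emit:
step_arm(moves="0 0 0 0 0 0;0 0 0 0 0 0;0 0 0 0 0 0;0 0 0 0 0 0;0 0 0 0 0 0;0 0 0 0 0 0", claw=0.05)

```text
t: 11.33
position: [387.3, 286.7, 27.1]
ee_rot: [0.924, 0.383, 0.002, -0.0]
force: [0.3, -2.0, 13.0]
width: 62.6
gripper_force: 40.6
```

Emit:
step_arm(moves="0 0 -0.02 0 0 0;0 0 -0.05 0 0 0;0 0 -0.08 0 0 0;0 0 -0.12 0 0 0;0 0 -0.12 0 0 0;0 0 -0.12 0 0 0")

```text
t: 11.83
position: [387.6, 287.0, 148.3]
ee_rot: [0.924, 0.383, 0.003, -0.001]
force: [-0.4, 0.3, -3.2]
width: 62.4
gripper_force: 45.9
```

```bash
python3 - <<'E'
from w import *
to([412,-197,100],45)
E
```

```text
t 11.83 pos [387.6 287.  148.3] phi 45.0 q [0.57 0.36 2.06 0.   0.71 1.36] shift [-0.3253  0.3593  0.0467] rz 0.0 F [-0.4  0.3 -3.2]
```

Emit:
step_arm(moves="-0.081 0.268 0 0 0 0;-0.081 0.268 0 0 0 0;-0.081 0.268 0 0 0 0;-0.081 0.268 0 0 0 0;-0.081 0.268 0 0 0 0;-0.081 0.268 0 0 0 0;-0.081 0.268 0 0 0 0;-0.325 0.36 0 0 0 0;-0.325 0.36 0 0 0 0;-0.325 0.36 0 0 0 0;-0.325 0.36 0 0 0 0;-0.325 0.36 0 0 0 0")

```text
t: 12.83
position: [430.7, -151.9, 144.5]
ee_rot: [0.924, 0.383, -0.0, -0.0]
force: [1.4, -0.3, -1.4]
width: 62.4
gripper_force: 45.9
```

```bash
python3 - <<'E'
from w import *
to([411.5,-197.5,100],45)
E
```

```text
t 12.83 pos [ 430.7 -151.9  144.5] phi 45.0 q [-0.41  0.34  2.11  0.    0.69  0.38] shift [-0.0459  0.0187  0.0445] rz 0.0 F [ 1.4 -0.3 -1.4]
```

Emit:
step_arm(moves="-0.03 0.015 0.02 0 0 0;-0.03 0.015 0.04 0 0 0;-0.03 0.015 0.06 0 0 0;-0.03 0.015 0.06 0 0 0;-0.03 0.015 0.06 0 0 0;-0.03 0.015 0.06 0 0 0")

```text
t: 13.33
position: [422.0, -182.2, 85.5]
ee_rot: [0.924, 0.383, -0.0, -0.0]
force: [0.3, 0.1, -2.2]
width: 62.3
gripper_force: 45.8
```

```bash
python3 - <<'E'
from w import *
f=grab("side");m=mask(f,*O,(265,300,80,50))
cv2.imwrite("pics/s2.png",cv2.resize(f["img"][230:430,220:490],None,fx=2.6,fy=2.6,interpolation=2)[:,:,::-1])
to([411.5,-197.5,54],45)
E
```

```text
t 13.38 pos [ 422.4 -182.2   85.8] phi 45.1 q [-0.47  0.45  2.15  0.    0.54  0.31] shift [-0.0185  0.003   0.0318] rz 0.1 F [ 0.2  0.1 -1.9]
```

View pics/s2.png

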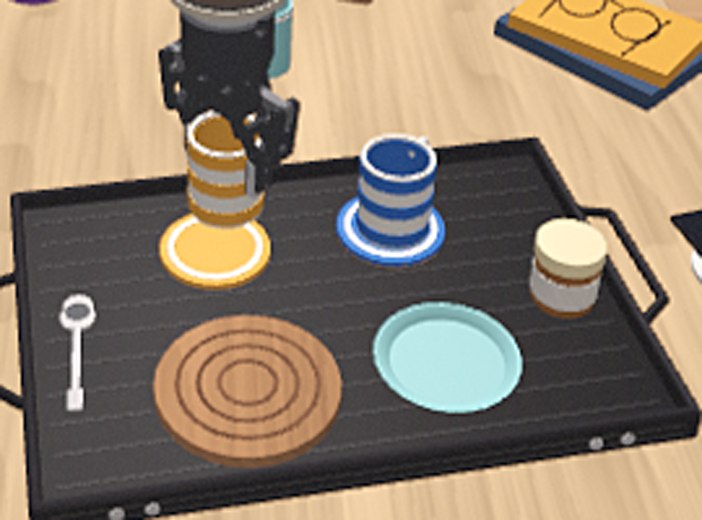

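The side picture shows the ochre mug upright about 30 mm short of and above its coaster. The blue mug stands on its own coaster.

Emit:
step_arm(moves="-0.018 0.0035 0.01 0 0 0;-0.018 0.0035 0.02 0 0 0;-0.018 0.0035 0.025 0 0 0;-0.018 0.0035 0.027 0 0 0;-0.018 0.0035 0.028 0 0 0;-0.018 0.0035 0.028 0 0 0")

```text
t: 13.88
position: [412.1, -197.4, 57.4]
ee_rot: [0.924, 0.383, 0.0, 0.0]
force: [0.0, 0.4, -2.0]
width: 62.1
gripper_force: 45.9
```

```bash
python3 - <<'E'
from w import *
to([412,-197.2,54],45)
E
```

```text
t 13.88 pos [ 412.1 -197.4   57.4] phi 45.0 q [-0.51  0.5   2.18  0.    0.46  0.27] shift [ 0.0001 -0.0002  0.0034] rz 0.0 F [ 0.   0.4 -2. ]
```

Emit:
step_arm(moves="0 0 0.001 0 0 0;0 0 0.002 0 0 0;0 0 0.003 0 0 0;0 0 0.003 0 0 0")

```text
t: 14.22
position: [411.7, -197.6, 54.0]
ee_rot: [0.924, 0.383, 0.0, 0.0]
force: [-0.7, 0.0, -2.1]
width: 62.2
gripper_force: 45.9
```

Emit:
step_arm(moves="0 0 0.001 0 0 0;0 0 0.001 0 0 0;0 0 0.001 0 0 0")

```text
t: 14.47
position: [411.7, -197.7, 53.1]
ee_rot: [0.924, 0.383, 0.0, 0.0]
force: [-1.5, 0.2, 2.7]
width: 62.2
gripper_force: 46.3
```

Contact. I release and rise.

Emit:
step_arm(moves="0 0 0 0 0 0;0 0 0 0 0 0;0 0 0 0 0 0;0 0 0 0 0 0;0 0 0 0 0 0;0 0 0 0 0 0", claw=0.0854)

```text
t: 14.97
position: [411.7, -197.7, 53.0]
ee_rot: [0.924, 0.383, 0.0, 0.0]
force: [-0.8, -0.2, -1.1]
width: 85.4
gripper_force: 0.0
```

Emit:
step_arm(moves="0 0 -0.02 0 0 0;0 0 -0.05 0 0 0;0 0 -0.09 0 0 0;0 0 -0.13 0 0 0;0 0 -0.17 0 0 0;0 0 -0.2 0 0 0;0 0 -0.2 0 0 0;0 0 -0.2 0 0 0;0 0 -0.2 0 0 0")

```text
t: 15.72
position: [411.3, -197.4, 252.6]
ee_rot: [0.924, 0.383, -0.0, -0.0]
force: [-1.1, 0.9, 0.1]
width: 85.3
gripper_force: 0.0
```

```bash
python3 - <<'E'
from w import *
f=grab("wrist");pickle.dump(f,open("f6.pkl","wb"))
p=proj(f,[412,-197,104])[0].round().astype(int);comp(f,*O,tuple(p),104,"mug placed")
to([469.5,120.5,200],49)
E
```

```text
mug placed [ 410.5 -198.1] 26.8 area 3950 label 19
t 15.77 pos [ 411.  -197.3  252. ] phi 45.0 q [-0.51  0.18  2.    0.    0.96  0.27] shift [ 0.2661 -0.1832  0.0522] rz -4.0 F [ 0.1  0.7 -0.8]
```

Emit:
step_arm(moves="0.266 -0.183 0.05 0 0 -3;0.266 -0.183 0.05 0 0 -3;0.266 -0.183 0.05 0 0 -3;0.266 -0.183 0.05 0 0 -3;0.266 -0.183 0.05 0 0 -3;0.266 -0.183 0.05 0 0 -3;0.266 -0.183 0.05 0 0 -3;0.266 -0.183 0.05 0 0 -3;0.266 -0.183 0.05 0 0 -3;0.266 -0.183 0.05 0 0 -3;0.266 -0.183 0.05 0 0 -3;0.266 -0.183 0.05 0 0 -3")

```text
t: 16.77
position: [469.7, 118.8, 202.4]
ee_rot: [0.914, 0.406, -0.001, -0.0]
force: [0.3, 0.1, -0.0]
width: 85.4
gripper_force: 0.0
```

```bash
python3 - <<'E'
from w import *
f=grab("wrist");pickle.dump(f,open("f7.pkl","wb"));print(proj(f,[469.5,120.5,78]))
cv2.imwrite("pics/w7.png",f["img"][:,:,::-1]);to([469.5,120.5,26],48)
E
```

```text
[[314.66301249 218.689716  ]]
t 16.82 pos [469.9 118.7 202.7] phi 47.9 q [ 0.18  0.29  2.   -0.    0.86  0.92] shift [ 0.0012 -0.0014  0.1767] rz -0.1 F [-0.1 -0.   0. ]
```

View pics/w7.png

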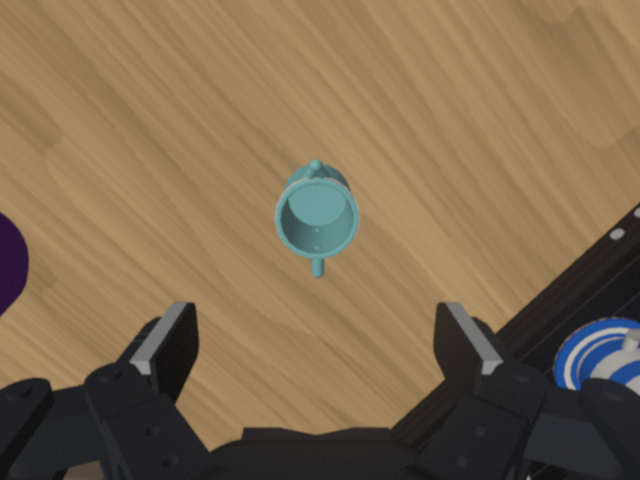

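The wrist picture shows the jug's rim centred at (317,218), with its lip at the top and handle straight below at (318,268). It is lined up with the gripper.

Emit:
step_arm(moves="0.001 0.0005 0.04 0 0 0;0.001 0.0005 0.08 0 0 0;0.001 0.0005 0.12 0 0 0;0.001 0.0005 0.15 0 0 0;0.001 0.0005 0.17 0 0 0;0.001 0.0005 0.177 0 0 0;0.001 0.0005 0.177 0 0 0;0.001 0.0005 0.177 0 0 0")

```text
t: 17.48
position: [471.7, 119.7, 26.7]
ee_rot: [0.914, 0.406, 0.0, 0.0]
force: [1.1, -0.3, 0.5]
width: 85.3
gripper_force: 0.0
```

Emit:
step_arm(moves="0 0 0 0 0 0;0 0 0 0 0 0;0 0 0 0 0 0;0 0 0 0 0 0;0 0 0 0 0 0;0 0 0 0 0 0", claw=0.045)

```text
t: 17.98
position: [472.3, 120.3, 27.5]
ee_rot: [0.913, 0.407, 0.001, 0.0]
force: [-1.2, -3.6, 14.6]
width: 56.5
gripper_force: 39.7
```

Emit:
step_arm(moves="0 0 -0.02 0 0 0;0 0 -0.05 0 0 0;0 0 -0.09 0 0 0;0 0 -0.13 0 0 0;0 0 -0.16 0 0 0;0 0 -0.16 0 0 0")

```text
t: 18.48
position: [474.4, 120.9, 192.5]
ee_rot: [0.913, 0.407, 0.005, 0.001]
force: [2.6, 0.6, -0.7]
width: 56.2
gripper_force: 44.5
```

```bash
python3 - <<'E'
from w import *
to([591,-336.5,100],48)
f=grab("side")
m=mask(f,*A,(340,325,110,80));c,r=blobcirc(f,m,32);print(c,r)
m=mask(f,[3,60,30],[17,255,255],(265,335,100,85));c,r=blobcirc(f,m,32);print(c,r)
E
```

```text
t 18.48 pos [474.4 120.9 192.5] phi 48.0 q [ 0.19  0.3   2.01 -0.    0.82  0.92] shift [-0.2627  0.3921  0.0928] rz 0.0 F [ 2.6  0.6 -0.7]
[ 591.49079023 -334.97920143] 58.47684199185264
[ 433.61682575 -362.15753098] 74.93279268440135
```

Emit:
step_arm(moves="-0.263 0.392 0 0 0 0;-0.263 0.392 0 0 0 0;-0.263 0.392 0 0 0 0;-0.263 0.392 0 0 0 0;-0.263 0.392 0 0 0 0;-0.263 0.392 0 0 0 0;-0.263 0.392 0 0 0 0;-0.263 0.392 0 0 0 0;-0.263 0.392 0 0 0 0;-0.263 0.392 0 0 0 0;-0.263 0.392 0 0 0 0;-0.263 0.392 0 0 0 0")

```text
t: 19.53
position: [587.0, -342.7, 184.8]
ee_rot: [0.914, 0.406, -0.0, 0.001]
force: [-1.4, 1.1, -1.8]
width: 56.3
gripper_force: 44.4
```

Emit:
step_arm(moves="0 0 0.02 0 0 0;0 0 0.05 0 0 0;0 0 0.08 0 0 0;0 0 0.11 0 0 0;0 0 0.11 0 0 0;0 0 0.11 0 0 0;0 0 0.11 0 0 0")

```text
t: 20.12
position: [587.2, -337.6, 77.0]
ee_rot: [0.913, 0.407, 0.0, 0.0]
force: [0.8, -0.8, -0.5]
width: 56.3
gripper_force: 44.2
```

```bash
python3 - <<'E'
from w import *
to([591,-336.5,60],48)
E
```

```text
t 20.12 pos [ 587.2 -337.6   77. ] phi 48.0 q [-0.57  0.68  1.65 -0.    0.81  0.17] shift [0.0034 0.002  0.017 ] rz 0.0 F [ 0.8 -0.8 -0.5]
```

Emit:
step_arm(moves="0.0035 0.002 0.004 0 0 0;0.0035 0.002 0.01 0 0 0;0.0035 0.002 0.015 0 0 0;0.0035 0.002 0.018 0 0 0;0.0035 0.002 0.02 0 0 0;0.0035 0.002 0.02 0 0 0")

```text
t: 20.62
position: [590.3, -336.0, 55.6]
ee_rot: [0.914, 0.407, -0.0, -0.0]
force: [0.4, -0.4, -1.4]
width: 56.1
gripper_force: 44.2
```

Emit:
step_arm(moves="0 0 0.001 0 0 0;0 0 0.002 0 0 0;0 0 0.003 0 0 0;0 0 0.003 0 0 0")

```text
t: 20.95
position: [590.5, -336.2, 52.9]
ee_rot: [0.914, 0.407, -0.0, -0.0]
force: [-0.3, 1.0, -1.4]
width: 56.2
gripper_force: 44.2
```

```bash
python3 - <<'E'
from w import *
f=grab("side");cv2.imwrite("pics/s3.png",cv2.resize(f["img"][230:430,220:490],None,fx=2.6,fy=2.6,interpolation=2)[:,:,::-1])
to([591,-336.5,60],48)
E
```

```text
t 21.0 pos [ 590.6 -336.2   53. ] phi 48.0 q [-0.56  0.72  1.65  0.    0.77  0.17] shift [ 0.0001  0.0005 -0.007 ] rz 0.0 F [ 0.2  0.1 -1.3]
```

View pics/s3.png

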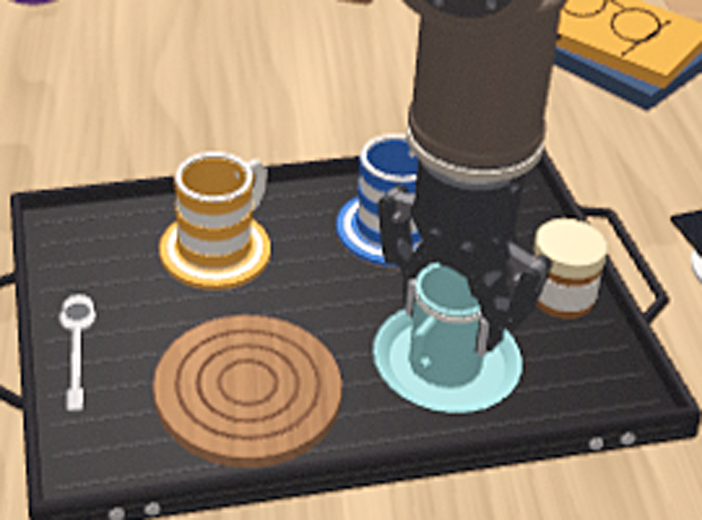

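The side picture shows the jug about to touch down in the middle of the saucer. The ochre mug stands on its coaster.

Emit:
step_arm(moves="0 0 0.001 0 0 0;0 0 0.001 0 0 0;0 0 0.001 0 0 0")

```text
t: 21.25
position: [590.7, -336.3, 52.6]
ee_rot: [0.914, 0.407, 0.0, 0.0]
force: [-3.0, 1.8, 6.4]
width: 56.1
gripper_force: 45.7
```

Emit:
step_arm(moves="0 0 0.001 0 0 0;0 0 0.001 0 0 0;0 0 0.001 0 0 0")

```text
t: 21.5
position: [590.7, -336.3, 52.6]
ee_rot: [0.913, 0.407, 0.0, 0.0]
force: [-6.5, 3.7, 19.6]
width: 55.8
gripper_force: 47.1
```

Emit:
step_arm(moves="0 0 -0.001 0 0 0;0 0 -0.0015 0 0 0;0 0 -0.0015 0 0 0")

```text
t: 21.75
position: [590.7, -336.3, 52.7]
ee_rot: [0.914, 0.407, 0.0, 0.0]
force: [-0.1, -0.6, -0.7]
width: 56.0
gripper_force: 45.1
```

Emit:
step_arm(moves="0 0 0 0 0 0;0 0 0 0 0 0;0 0 0 0 0 0;0 0 0 0 0 0;0 0 0 0 0 0;0 0 0 0 0 0", claw=0.0854)

```text
t: 22.25
position: [590.6, -336.2, 52.5]
ee_rot: [0.914, 0.407, -0.0, -0.0]
force: [-0.8, -1.9, -0.5]
width: 85.5
gripper_force: 0.0
```

Emit:
step_arm(moves="0 0 -0.02 0 0 0;0 0 -0.05 0 0 0;0 0 -0.09 0 0 0;0 0 -0.13 0 0 0;0 0 -0.17 0 0 0;0 0 -0.21 0 0 0;0 0 -0.25 0 0 0;0 0 -0.25 0 0 0;0 0 -0.25 0 0 0;0 0 -0.25 0 0 0")

```text
t: 23.08
position: [590.3, -336.1, 302.3]
ee_rot: [0.914, 0.407, -0.0, -0.0]
force: [-0.9, 0.5, -0.2]
width: 85.1
gripper_force: 0.0
```

```bash
python3 - <<'E'
from w import *
f=grab("wrist");pickle.dump(f,open("f8.pkl","wb"));cv2.imwrite("pics/w8.png",f["img"][:,:,::-1])
print(proj(f,[[591,-336,103],[436,-362,32],[591,-336,32]]))
to([500,400,310],116)
E
```

```text
[[316.75058199 196.44388591]
 [229.40730078 290.32420741]
 [316.56644109 181.73644472]]
t 23.13 pos [ 590.1 -335.9  301.4] phi 48.0 q [-0.56  0.47  1.44 -0.    1.24  0.17] shift [ 0.4867 -0.5593 -0.0079] rz -68.0 F [-1.   0.5 -0.8]
```

View pics/w8.png

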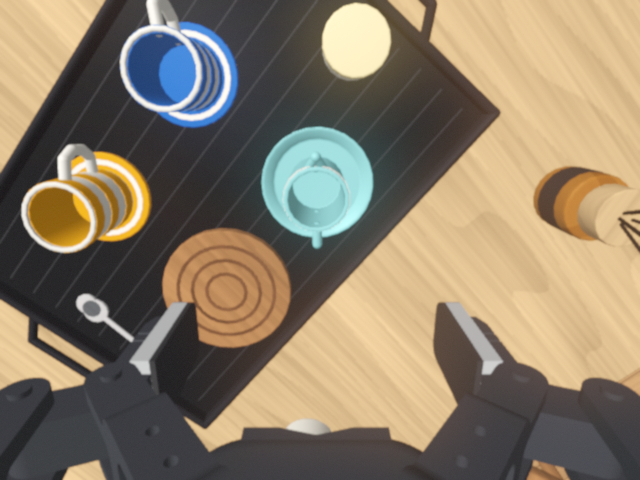

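The wrist picture shows the jug centred in the saucer, with the saucer's rim centre at (317,182) and the jug's rim at (316,197). The trivet's rings are centred at (227,292). Now to the teapot.

Emit:
step_arm(moves="0.487 -0.56 -0.01 0 0 -68;0.487 -0.56 -0.01 0 0 -68;0.487 -0.56 -0.01 0 0 -68;0.487 -0.56 -0.01 0 0 -68;0.487 -0.56 -0.01 0 0 -68;0.487 -0.56 -0.01 0 0 -68;0.487 -0.56 -0.01 0 0 -68;0.487 -0.56 -0.01 0 0 -68;0.487 -0.56 -0.01 0 0 -68;0.487 -0.56 -0.01 0 0 -68;0.487 -0.56 -0.01 0 0 -68;0.487 -0.56 -0.01 0 0 -68")

```text
t: 24.13
position: [528.3, 161.8, 307.8]
ee_rot: [0.53, 0.848, -0.001, -0.001]
force: [0.6, 0.1, 0.3]
width: 85.3
gripper_force: 0.0
```

```bash
python3 - <<'E'
from w import *
f=pickle.load(open("f8.pkl","rb"))
m=mask(f,[3,60,30],[17,255,255],(155,220,145,135))
c=max(cv2.findContours(m,cv2.RETR_EXTERNAL,cv2.CHAIN_APPROX_NONE)[0],key=cv2.contourArea)[:,0]
c=np.array([p for p in c if not(p[0]<205 and p[1]>290)])
print(circ(plane(f,c,32)),plane(f,(227,292),32))
to([500,400,310],116)
E
```

```text
(array([ 433.05569678, -365.15665971]), np.float64(76.75426528720742)) [[ 432.5086556  -361.63752535   32.        ]]
t 24.13 pos [528.3 161.8 307.8] phi 116.0 q [ 0.24  0.27  1.72  0.    1.15 -0.21] shift [ 0.2264  0.0791 -0.0023] rz 0.0 F [0.6 0.1 0.3]
```

Emit:
step_arm(moves="0.21 0.079 0 0 0 0;0.21 0.079 0 0 0 0;0.21 0.079 0 0 0 0;0.21 0.079 0 0 0 0;0.21 0.079 0 0 0 0;0.21 0.079 0 0 0 0;0.21 0.079 0 0 0 0;0.21 0.079 0 0 0 0;0.21 0.079 0 0 0 0")

```text
t: 24.88
position: [508.3, 382.3, 308.2]
ee_rot: [0.53, 0.848, -0.001, -0.0]
force: [-0.2, 0.7, -0.5]
width: 85.5
gripper_force: 0.0
```

```bash
python3 - <<'E'
from w import *
f=grab("wrist");pickle.dump(f,open("f9.pkl","wb"));cv2.imwrite("pics/w9.png",f["img"][:,:,::-1])
to([500,420,310],116)
E
```

```text
t 24.93 pos [508.6 382.  308.6] phi 116.0 q [ 0.6   0.4   1.53 -0.    1.21  0.14] shift [ 0.0379  0.0089 -0.0015] rz -0.0 F [-1.3 -0.1 -0.3]
```

View pics/w9.png

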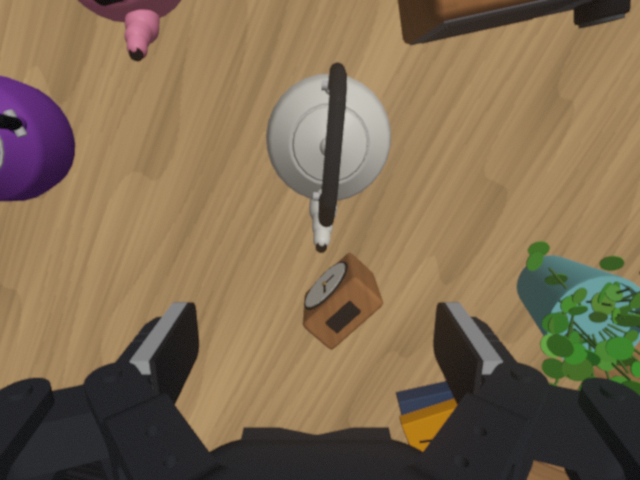

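The wrist picture shows the white teapot's body centred at (329,138), its knob at (328,146), and the bail bar running from (338,68) to (326,222). The spout tip is at (321,245), pointing towards the clock at (342,300).

```bash
python3 - <<'E'
from w import *
f=pickle.load(open("f9.pkl","rb"))
print("body",plane(f,(328.5,137.5),58)[0],"knob",plane(f,(328,146),118)[0])
m=mask(f,[0,0,0],[179,255,75],(300,55,60,175))
c=max(cv2.findContours(m,cv2.RETR_EXTERNAL,cv2.CHAIN_APPROX_NONE)[0],key=cv2.contourArea)
vx,vy,x0,y0=cv2.fitLine(c,cv2.DIST_L2,0,.01,.01).ravel();print(cv2.boundingRect(c))
L=[(x0+vx/vy*(v-y0),v) for v in(100,190)]
P=plane(f,L,165);d=P[1]-P[0];print("bar",P.round(1),np.degrees(np.arctan2(d[1],d[0])))
n=np.array([-d[1],d[0]])/np.hypot(*d[:2])
for q in(plane(f,(328.5,137.5),58)[0,:2],plane(f,(328,146),118)[0,:2]):print("offset of bar line from axis",(P[0,:2]-q)@n)
s=plane(f,(321,246),95)[0];print("spout",s)
t=plane(f,(342,300),84)[0];print("clock top",t)
E
```

```text
body [497.90142283 429.45377318  58.        ] knob [497.08126694 426.46680311 118.        ]
(319, 63, 27, 163)
bar [[485.4 459.6 165. ]
 [508.5 402.3 165. ]] -68.01921870036975
offset of bar line from axis -0.30750258380280254
offset of bar line from axis 1.571045391617067
spout [533.7473009  339.69612309  95.        ]
clock top [579.95367696 293.94294602  84.        ]
```

Emit:
step_arm(moves="0.0465 0.0105 0.03 0 0 4;0.0465 0.0105 0.06 0 0 4;0.0465 0.0105 0.09 0 0 4;0.0465 0.0105 0.1 0 0 4;0.0465 0.0105 0.1 0 0 4;0.0465 0.0105 0.1 0 0 4;0.0465 0.0105 0.1 0 0 4")

```text
t: 25.52
position: [499.0, 429.6, 211.5]
ee_rot: [0.56, 0.829, 0.001, 0.0]
force: [0.3, 0.5, 0.8]
width: 85.5
gripper_force: 0.0
```

```bash
python3 - <<'E'
from w import *
f=grab("wrist");cv2.imwrite("pics/w10.png",f["img"][:,:,::-1])
to([497.5,428.5,144],112);print(proj(f,[[497.5,428.5,165],[485.4,459.6,165],[508.5,402.3,165]]))
E
```

```text
t 25.57 pos [498.9 429.8 211.6] phi 112.0 q [ 0.67  0.51  1.6  -0.    1.03  0.28] shift [-0.0007 -0.002   0.0676] rz -0.0 F [ 0.3 -0.5  0.1]
[[312.4650146  264.11489346]
 [313.13205497 199.4796561 ]
 [313.374986   314.43142933]]
```

View pics/w10.png

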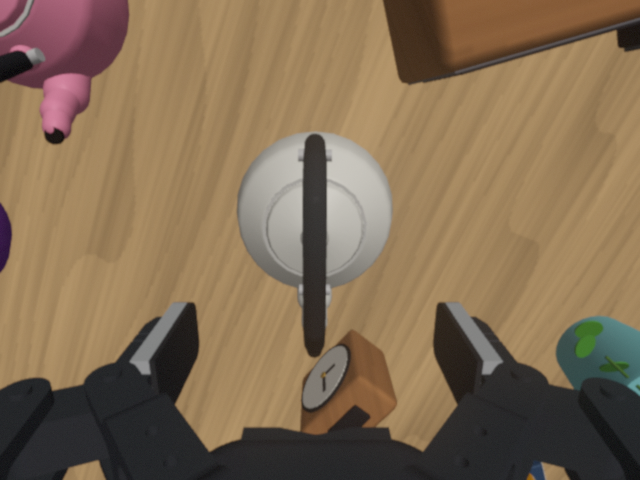

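The wrist picture shows the bail bar running straight up the picture at u=315, in line with the gripper and over the body centre. I descend and grip.

Emit:
step_arm(moves="-0.001 -0.0005 0.02 0 0 0;-0.001 -0.0005 0.045 0 0 0;-0.001 -0.0005 0.06 0 0 0;-0.001 -0.0005 0.067 0 0 0;-0.001 -0.0005 0.067 0 0 0;-0.001 -0.0005 0.067 0 0 0")

```text
t: 26.07
position: [498.2, 429.0, 143.6]
ee_rot: [0.559, 0.829, 0.001, 0.0]
force: [0.7, 0.3, -0.7]
width: 85.4
gripper_force: 0.0
```

Emit:
step_arm(moves="0 0 0 0 0 0;0 0 0 0 0 0;0 0 0 0 0 0;0 0 0 0 0 0;0 0 0 0 0 0;0 0 0 0 0 0;0 0 0 0 0 0;0 0 0 0 0 0;0 0 0 0 0 0;0 0 0 0 0 0", claw=0.003, grip_force=80)

```text
t: 26.9
position: [497.9, 428.9, 142.6]
ee_rot: [0.559, 0.829, 0.0, 0.0]
force: [2.0, -0.1, 4.7]
width: 9.6
gripper_force: 78.0
```

Emit:
step_arm(moves="0 0 -0.005 0 0 0;0 0 -0.015 0 0 0;0 0 -0.03 0 0 0;0 0 -0.05 0 0 0;0 0 -0.08 0 0 0;0 0 -0.11 0 0 0;0 0 -0.14 0 0 0;0 0 -0.16 0 0 0;0 0 -0.16 0 0 0")

```text
t: 27.65
position: [498.7, 429.7, 307.5]
ee_rot: [0.559, 0.829, 0.003, 0.001]
force: [0.7, 0.7, -4.6]
width: 9.4
gripper_force: 78.2
```

```bash
python3 - <<'E'
from w import *
to([434.5,-362,300],112)
E
```

```text
t 27.65 pos [498.7 429.7 307.5] phi 112.0 q [0.67 0.43 1.49 0.   1.22 0.28] shift [-0.7099 -0.3563  0.0041] rz 0.0 F [ 0.7  0.7 -4.6]
```

Emit:
step_arm(moves="-0.005 -0.0025 0 0 0 0;-0.015 -0.0075 0 0 0 0;-0.033 -0.0165 0 0 0 0;-0.06 -0.03 0 0 0 0;-0.088 -0.044 0 0 0 0;-0.116 -0.058 0 0 0 0;-0.144 -0.072 0 0 0 0;-0.172 -0.086 0 0 0 0;-0.2 -0.1 0 0 0 0;-0.228 -0.114 0 0 0 0;-0.256 -0.128 0 0 0 0;-0.284 -0.142 0 0 0 0")

```text
t: 28.65
position: [470.1, 109.8, 300.4]
ee_rot: [0.559, 0.829, -0.001, -0.001]
force: [0.9, -0.4, -4.8]
width: 9.6
gripper_force: 78.2
```

Emit:
step_arm(moves="-0.028 -0.014 0 0 0 0;-0.056 -0.028 0 0 0 0;-0.084 -0.042 0 0 0 0;-0.112 -0.056 0 0 0 0;-0.14 -0.07 0 0 0 0;-0.168 -0.084 0 0 0 0;-0.196 -0.098 0 0 0 0;-0.224 -0.112 0 0 0 0;-0.252 -0.126 0 0 0 0;-0.28 -0.14 0 0 0 0;-0.308 -0.154 0 0 0 0;-0.334 -0.168 0 0 0 0")

```text
t: 29.65
position: [439.4, -261.8, 300.4]
ee_rot: [0.559, 0.829, -0.0, -0.002]
force: [1.1, -0.0, -5.5]
width: 9.8
gripper_force: 78.2
```

Emit:
step_arm(moves="-0.022 -0.011 0 0 0 0;-0.042 -0.021 0 0 0 0;-0.058 -0.029 0 0 0 0;-0.068 -0.034 0 0 0 0;-0.074 -0.037 0 0 0 0;-0.076 -0.038 0 0 0 0;-0.076 -0.038 0 0 0 0;-0.076 -0.038 0 0 0 0")

```text
t: 30.32
position: [434.8, -344.2, 302.0]
ee_rot: [0.559, 0.829, 0.0, -0.0]
force: [-0.5, 0.7, -4.9]
width: 9.9
gripper_force: 78.2
```

```bash
python3 - <<'E'
from w import *
to([434.5,-362,200],112)
E
```

```text
t 30.32 pos [ 434.8 -344.2  302. ] phi 112.0 q [-0.72  0.28  1.73  0.    1.13 -1.11] shift [-0.0165 -0.0069  0.102 ] rz 0.0 F [-0.5  0.7 -4.9]
```

Emit:
step_arm(moves="-0.006 -0.003 0.01 0 0 0;-0.012 -0.006 0.03 0 0 0;-0.0165 -0.007 0.05 0 0 0;-0.0165 -0.007 0.07 0 0 0;-0.0165 -0.007 0.09 0 0 0;-0.0165 -0.007 0.105 0 0 0;-0.0165 -0.007 0.114 0 0 0;-0.0165 -0.007 0.117 0 0 0;-0.0165 -0.007 0.117 0 0 0")

```text
t: 31.07
position: [434.5, -362.8, 184.7]
ee_rot: [0.559, 0.829, 0.0, -0.001]
force: [0.4, 0.4, -5.4]
width: 9.7
gripper_force: 78.0
```

```bash
python3 - <<'E'
from w import *
f=grab("side");g=grab("scene")
a=cv2.resize(f["img"][230:430,220:420],(400,400),interpolation=2);b=cv2.resize(g["img"][200:400,70:270],(400,400),interpolation=2)
cv2.imwrite("pics/s4.png",np.hstack([a,b])[:,:,::-1])
to([434.5,-362,176],112)
E
```

```text
t 31.17 pos [ 435.1 -363.3  186. ] phi 112.0 q [-0.75  0.42  1.84  0.    0.89 -1.13] shift [ 0.0015 -0.0001  0.01  ] rz 0.0 F [ 0.3 -0.  -4.8]
```

View pics/s4.png

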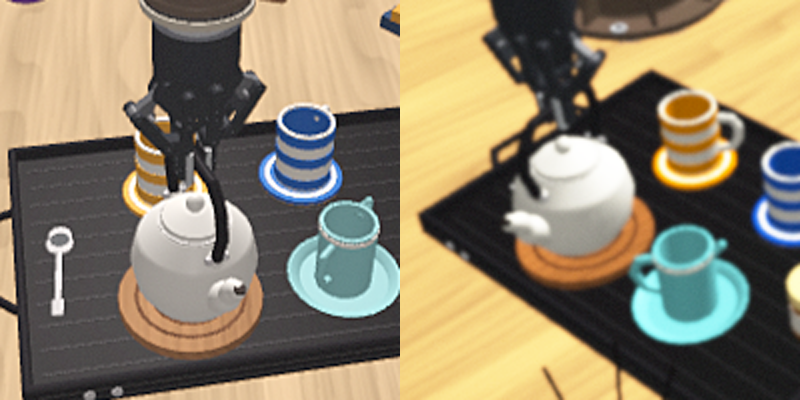

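The pictures show the teapot upright just above the trivet and centred over it (side view: pot at x≈194, trivet at x≈190). The spout points away from the other things.

Emit:
step_arm(moves="0.001 0 0.003 0 0 0;0.001 0 0.006 0 0 0;0.001 0 0.008 0 0 0;0.001 0 0.009 0 0 0;0.001 0 0.009 0 0 0")

```text
t: 31.58
position: [434.2, -362.1, 176.1]
ee_rot: [0.559, 0.829, 0.0, -0.0]
force: [0.5, -0.2, -4.8]
width: 9.6
gripper_force: 78.1
```

Emit:
step_arm(moves="0 0 0.001 0 0 0;0 0 0.001 0 0 0;0 0 0.001 0 0 0")

```text
t: 31.83
position: [434.3, -362.2, 175.3]
ee_rot: [0.559, 0.829, -0.0, 0.0]
force: [-0.0, -0.4, -5.9]
width: 9.5
gripper_force: 78.1
```

Emit:
step_arm(moves="0 0 0.001 0 0 0;0 0 0.001 0 0 0;0 0 0.001 0 0 0")

```text
t: 32.08
position: [434.5, -362.2, 174.5]
ee_rot: [0.559, 0.829, -0.0, 0.0]
force: [0.2, 0.7, -0.2]
width: 9.6
gripper_force: 78.8
```

Emit:
step_arm(moves="0 0 0.0005 0 0 0;0 0 0.0005 0 0 0;0 0 0.0005 0 0 0")

```text
t: 32.33
position: [434.6, -362.4, 174.5]
ee_rot: [0.559, 0.829, -0.0, 0.001]
force: [-0.8, 2.4, 8.5]
width: 9.6
gripper_force: 79.9
```

Emit:
step_arm(moves="0 0 0 0 0 0;0 0 0 0 0 0;0 0 0 0 0 0;0 0 0 0 0 0;0 0 0 0 0 0;0 0 0 0 0 0;0 0 0 0 0 0;0 0 0 0 0 0", claw=0.07)

```text
t: 33.0
position: [434.3, -362.2, 173.8]
ee_rot: [0.559, 0.829, -0.0, 0.0]
force: [0.2, -0.4, -0.6]
width: 70.0
gripper_force: 0.0
```

Emit:
step_arm(moves="0 0 -0.01 0 0 0;0 0 -0.03 0 0 0;0 0 -0.06 0 0 0;0 0 -0.1 0 0 0;0 0 -0.14 0 0 0;0 0 -0.17 0 0 0;0 0 -0.17 0 0 0;0 0 -0.17 0 0 0;0 0 -0.17 0 0 0")

```text
t: 33.75
position: [434.0, -361.9, 343.9]
ee_rot: [0.559, 0.829, -0.0, -0.0]
force: [0.3, 0.3, -1.2]
width: 70.3
gripper_force: 0.0
```

```bash
python3 - <<'E'
from w import *
f=grab("wrist");g=grab("side")
a=cv2.resize(f["img"],(400,300));b=cv2.resize(g["img"],(400,300),interpolation=3)
cv2.imwrite("pics/e.png",np.hstack([a,b])[:,:,::-1])
m=mask(f,[3,60,30],[17,255,255],(150,50,330,300))
c=max(cv2.findContours(m,cv2.RETR_EXTERNAL,cv2.CHAIN_APPROX_NONE)[0],key=cv2.contourArea);print(cv2.boundingRect(c))
print(proj(f,[[434.5,-362,90],[434.5,-362,197],[434.5,-362,32]]));to([434,-362,300])
E
```

```text
(251, 107, 130, 90)
[[316.46967836 185.90222633]
 [316.66878882 213.15453048]
 [316.39892548 176.2182597 ]]
t 33.85 pos [ 433.8 -361.7  342.8] phi 112.0 q [-0.75  0.26  1.65  0.    1.23 -1.13] shift [-0.0004  0.0001  0.0428] rz None F [-1.2 -0.8 -0.4]
```

View pics/e.png

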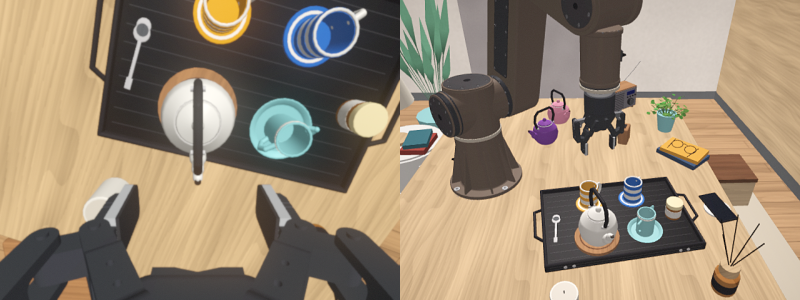

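The final pictures show all four things upright on their places. The teapot's centre (u≈316) is over the trivet's centre (u≈316), the clock and honey jar are in place, and the gripper is clear.

```bash
python3 -c "
from cell import *
print(hand_in())"
```

```text
the job is handed in; nothing more can be done
None
```

The bed tray is laid and the job handed in at about 34 s: both mugs on their own coasters, the jug in the saucer and the teapot on the trivet, all upright, centred to within a few mm and released, with nothing knocked over and the clock and honey jar left where they were.

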